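# Cover the findings jars at the goldsmith's bench

### The job

Close up the bench for the night: put each of the four round brass lids on the white jar that it fits, seated level on the rim with its plug inside the mouth. Set the lids down, do not drop them; leave the jars standing where they are, and leave the square lid alone.

Things in the scene. Friction and masses are not known exactly. Their poses are not given: they have to be found in the camera images.
- jar_small: open straight-sided round white ceramic jar, outside diameter 42, mouth 36, wall 3, height 44 mm, stands loose on the bench. Origin: centre of its underside; z up along its axis.
- lid_small: round brass lid for jar_small, lying knob up: disc of diameter 46 mm from z = 5 to 9 mm; central round knob, diameter 16, z = 9 to 29 mm; below the disc a tapered plug 5 mm high (diameter 22 at its foot, 29 at the disc) that enters the jar's mouth. Origin: centre of the plug's underside; z up. Seated, the disc lies on the rim, its origin 39 mm above the jar's.
- jar_medium: open straight-sided round white ceramic jar, outside diameter 54, mouth 48, wall 3, height 38 mm, stands loose on the bench. Origin: centre of its underside; z up along its axis.
- lid_medium: round brass lid for jar_medium, lying knob up: disc of diameter 58 mm from z = 5 to 9 mm; central round knob, diameter 16, z = 9 to 29 mm; below the disc a tapered plug 5 mm high (diameter 34 at its foot, 41 at the disc) that enters the jar's mouth. Origin: centre of the plug's underside; z up. Seated, the disc lies on the rim, its origin 33 mm above the jar's.
- jar_large: open straight-sided round white ceramic jar, outside diameter 66, mouth 60, wall 3, height 46 mm, stands loose on the bench. Origin: centre of its underside; z up along its axis.
- lid_large: round brass lid for jar_large, lying knob up: disc of diameter 70 mm from z = 5 to 9 mm; central round knob, diameter 16, z = 9 to 29 mm; below the disc a tapered plug 5 mm high (diameter 46 at its foot, 53 at the disc) that enters the jar's mouth. Origin: centre of the plug's underside; z up. Seated, the disc lies on the rim, its origin 41 mm above the jar's.
- jar_largest: open straight-sided round white ceramic jar, outside diameter 78, mouth 72, wall 3, height 40 mm, stands loose on the bench. Origin: centre of its underside; z up along its axis.
- lid_largest: round brass lid for jar_largest, lying knob up: disc of diameter 82 mm from z = 5 to 9 mm; central round knob, diameter 16, z = 9 to 29 mm; below the disc a tapered plug 5 mm high (diameter 58 at its foot, 65 at the disc) that enters the jar's mouth. Origin: centre of the plug's underside; z up. Seated, the disc lies on the rim, its origin 35 mm above the jar's.
- lid_square: square brass lid, the odd one out: a plate of 58 x 58 mm with the same knob (diameter 16 mm, top 29 mm above the bench); belongs to none of the jars. Origin: centre of its underside; x and y along its sides, z up.
There are look-alikes about, which are no part of the job. Leave any blue or green look-alike of the lid_medium alone.

How it is judged:
At the end, for the whole second after the job is handed in: each round lid is seated on the jar of its size: centres within 8 mm horizontally, lid within 2.5 mm of its seated height and within 0.07 rad of level; every jar upright (0.05 rad) on the bench within 4 cm of where it was; square lid within 2 cm of where it was; all at rest (below 0.02 m/s) (horizontal distance between lid_small and jar_small below 0.008 m and z of lid_small in the frame of jar_small between 0.0365 and 0.0415 m and angle between each of lid_small, lid_medium, lid_large, lid_largest's own z axis and vertical below 0.07 rad and angle between each of jar_small, jar_medium, jar_large, jar_largest's own z axis and vertical below 0.05 rad and height (world z) of each of jar_small, jar_medium, jar_large, jar_largest below 0.004 m and distance of each of jar_small, jar_medium, jar_large, jar_largest from where it was at the start of the episode below 0.04 m and linear speed of each of lid_small, jar_small, lid_medium, jar_medium, lid_large, jar_large, lid_largest, jar_largest below 0.02 m/s and horizontal distance between lid_medium and jar_medium below 0.008 m and z of lid_medium in the frame of jar_medium between 0.0305 and 0.0355 m and horizontal distance between lid_large and jar_large below 0.008 m and z of lid_large in the frame of jar_large between 0.0385 and 0.0435 m and horizontal distance between lid_largest and jar_largest below 0.008 m and z of lid_largest in the frame of jar_largest between 0.0325 and 0.0375 m and distance of lid_square from where it was at the start of the episode below 0.02 m); the robot touches nothing.
It fails at once if a jar is tipped over (angle between any of jar_small, jar_medium, jar_large, jar_largest's own z axis and vertical above 0.4 rad).
It fails at once if a round lid is dropped (falls free of the fingers from more than about 2 cm) ((linear speed of lid_small above 0.6 m/s and contact force between the fingers and lid_small below 0.05 N) or (linear speed of lid_medium above 0.6 m/s and contact force between the fingers and lid_medium below 0.05 N) or (linear speed of lid_large above 0.6 m/s and contact force between the fingers and lid_large below 0.05 N) or (linear speed of lid_largest above 0.6 m/s and contact force between the fingers and lid_largest below 0.05 N)).
It fails at once if the square lid is moved by more than 2 cm (distance of lid_square from where it was at the start of the episode above 0.02 m).
It also fails if it takes over 96 s, if anything falls off the work surface, if the arm or the gripper's body presses on something with over 40 N, if the wrist force passes 120 N, or if a joint passes its speed limit or range.

### The arm

A 6-joint arm with a two-finger parallel gripper is mounted at the origin on the work surface. World frame = base frame: x ahead of the robot, y to its left, z up, the work surface at z = 0. Lengths are in m, angles in rad, forces in N, time in s.
With the tool pointing down it reaches from about 0.325 to 0.775 m from the base axis. Payload 9.3 kg.
Tool frame: the origin (TCP) lies midway between the tips of the shut fingers; the grasp point (between the pads) lies 19 mm behind it; z points along the fingers, y is the line along which they close (so a half turn about z gives the same grasp; the last joint's range is limited). The gripper opens to 85 mm and grips with 20 to 120 N. Pads are 22 mm wide; open, the fingers measure 114 mm over their backs; the gripper's body (76 mm by 85 mm) begins 54 mm behind the grasp point. The pads swing forward as they close: fully open they stand 13 mm farther back than shut.
Start: joints at [-1.318, 0.259, 0.021, 1.334, 0, 1.418], TCP at [0.217, -0.505, 0.208] pointing down, gripper open.
Joint ranges: [-3.04, 3.04], [-0.91, 1.82], [-1.04, 1.36], [-1.92, 1.95], [-1.52, 1.45], [-3.14, 3.14]. Speed limits (rad/s): [2.22, 2.22, 2.79, 3.14, 3.14, 3.14].

### API

Orientations are given as a unit quaternion [w, x, y, z].
In Python, from plant import r gives the robot as it stands.
- The arm moves only by the tool send_rows, never from a script. Its argument "moves" is a list of rows, each a list of 4 numbers: the shift along the tool's x, y, z in mm, then the turn about the tool's z in rad. In form: [[tx, ty, tz, turn], ...]. A call has 1 to 5 rows; each row shifts and turns the commanded pose from where the row before left it, along the tool's axes as they then stand; what a row does not reach is not made up. A row lasts 1/8 s, in which the tool goes at most 62.5 mm and 10.7 degrees, less where a joint would pass 70% of its speed; a pose out of reach is approached as far as the arm can. A call is refused whole if a number of a shift passes 62.5 or a number of a turn 0.188, either way. A call with a gripper value outside its range is refused whole. "fingers" is the closure, from 0 (fully open) to 1 (shut), set as the call begins (left out, the last holds). The fingers move at their own pace and stop on an object; "newtons" is the grip in N (left out, the last holds). Time passes only in rows, so rows that do not move let the fingers close. It gives the time, the measured TCP pose, the force, the opening and the grip force at its end, in the units of the state.
- r.state(): the state, without advancing time (a new reading comes with each control period).
- r.grab_frame(name): name is "scene" or "top" or "wrist"; returns the picture (384x512x3 uint8, blue, green, red); there is no depth.
- r.camera_params(name): a dict with "fx", "fy", "cx", "cy" (pixels), "pose" (4x4, takes a point from camera to world coordinates). Camera axes: x right, y down, z forward; pixel columns grow to the right and rows downward; lengths in m; the calibration is good to about 2 mm. A picture is of the moment at which its call begins: read the wrist's pose just before it. camera_params takes no time and is no camera call; for the wrist camera it gives the pose at the moment of the call.
- r.finish_job(): hands the job in; it is judged then, once.
The state is a dict: "time_s": time; "joint_pos": joint angles; "joint_vel": joint speeds; "joint_torque": joint torques, N m; "tool_pos": TCP position; "orientation": TCP orientation; "wrist_force": force on the tool from outside, world axes, zero at the start; "torque": the same for the moment, N m; "width": opening from 0.0 (shut) to 1.0 (fully open); "grip_force": force on a finger pad.
Only numpy, scipy, OpenCV 4.12 (cv2) and the standard library are available. Lean on these libraries where they do the work, as an engineer would, in place of code of your own. Each camera call takes 0.05 s, during which the arm holds its last target. There are 200 camera calls.

## Working session

There is one attempt and no reset: what is moved stays moved. The work goes in short steps, Python scripts to look and compute and a tool call to move; the robot and the scene stay as the last step left them, time stands still between calls to the robot, and variables do not carry over. Pictures are saved under pics/ and viewed, at most 17 in all, crops included, and the job is handed in when it is done.

Besides the shell and the picture viewer there is one more tool, called by a JSON object that holds its "op" and its "data". send_rows: Moves the arm, as the interface text tells. Its arguments: {"type":"object","properties":{"moves":{"type":"array"},"fingers":{"type":"number"},"newtons":{"type":"number"}},"required":["moves"]}

```bash
mkdir -p pics; ls
python3 - <<'E'
from plant import r
import cv2,numpy as np
s=r.state();print({k:np.round(v,3).tolist() for k,v in s.items()})
for n in("top","scene"):
    p=r.camera_params(n);print(n,p["fx"],p["fy"],p["cx"],p["cy"],np.round(p["pose"],4).tolist())
    cv2.imwrite(f"pics/{n}0.png",r.grab_frame(n))
E
```

```text
pics
{'time_s': 0.0, 'joint_pos': [-1.318, 0.259, 0.021, 1.334, -0.0, 1.418], 'joint_vel': [0.002, -0.0, 0.001, -0.0, 0.001, 0.002], 'joint_torque': [0.0, -55.564, 34.453, 0.014, -0.0, -0.0], 'tool_pos': [0.217, -0.505, 0.207], 'orientation': [-0.001, 0.979, 0.201, -0.0], 'wrist_force': [0.468, -0.301, 1.047], 'torque': [-0.019, -0.027, -0.028], 'grip_force': 0.0, 'width': 0.997}
top 374.97966400198334 374.97966400198334 250.34172567558926 195.12401371887287 [[0.0195, -0.9893, 0.1446, 0.4014], [-0.9997, -0.0211, -0.0096, 0.0078], [0.0126, -0.1444, -0.9894, 0.9924], [0.0, 0.0, 0.0, 1.0]]
scene 388.63401157532013 388.63401157532013 255.55304634565343 194.63170177216784 [[-0.6499, 0.6222, -0.4365, 1.01], [0.7599, 0.523, -0.386, 0.4026], [-0.0119, -0.5826, -0.8127, 0.9262], [0.0, 0.0, 0.0, 1.0]]
```

View pics/top0.png

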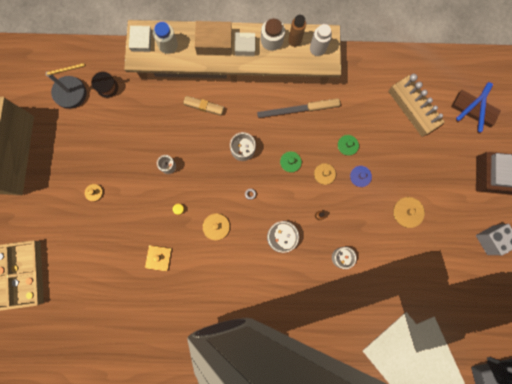

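View pics/scene0.png

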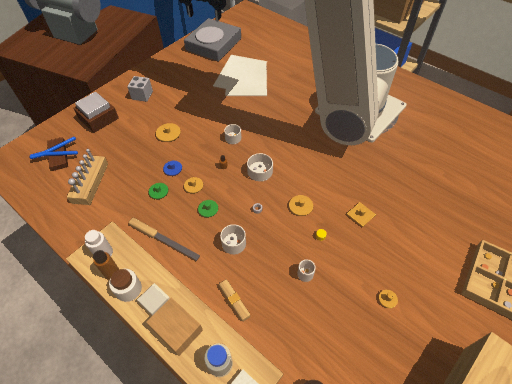

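The top view shows four jars at (243,146), (166,163), (284,236) and (345,258). The round brass lids are at (93,192), (325,174), (216,227) and (409,212), and the square lid is at (158,258).
Things that could be mistaken for lid_medium: green at (291,161) and (348,145), blue at (361,176), yellow disc at (178,209), square at (158,258). I choose the brass one at (325,174).

```bash
cat > h.py <<'E'
import cv2,numpy as np
from plant import r
def ray(p,uv,z):
    d=p["pose"][:3,:3]@np.array([(uv[0]-p["cx"])/p["fx"],(uv[1]-p["cy"])/p["fy"],1]);o=p["pose"][:3,3]
    return (o+d*(z-o[2])/d[2])[:2]
def onplane(p,pts,z): return np.array([ray(p,q,z) for q in pts])
def brass(im):
    return cv2.inRange(cv2.cvtColor(im,cv2.COLOR_BGR2HSV),(14,130,90),(30,255,255))
def blobs(m,a=60):
    return [c for c in cv2.findContours(m,cv2.RETR_EXTERNAL,cv2.CHAIN_APPROX_NONE)[0] if cv2.contourArea(c)>a]
def circ(q):
    (x,y),R=cv2.minEnclosingCircle((q*1000).astype(np.float32));e=cv2.fitEllipse((q*1000).astype(np.float32))
    return np.round([x,y,2*R,*e[0],*e[1]],1).tolist()
E
python3 - <<'E'
from h import *
p=r.camera_params("top");im=cv2.imread("pics/top0.png")
for c in blobs(brass(im)):
    q=c[:,0].astype(float);m=q.mean(0)
    if 60<m[0]<450 and 120<m[1]<300: print("brass",m.round(),circ(onplane(p,q,.009)))
hsv=cv2.cvtColor(im,cv2.COLOR_BGR2HSV)
for n,u,v,h in(("S",166,163,.044),("M",345,258,.038),("L",243,146,.046),("XL",284,236,.04)):
    m=np.zeros(im.shape[:2],np.uint8);m[v-24:v+25,u-24:u+25]=cv2.inRange(hsv,(0,0,30),(180,90,255))[v-24:v+25,u-24:u+25]
    c=max(blobs(m),key=cv2.contourArea)[:,0].astype(float);print(n,c.mean(0).round(1),circ(onplane(p,c,h)))
c=np.vstack([cv2.resize(im[130:280,70:290],None,fx=3,fy=3,interpolation=2)]);cv2.imwrite("pics/c1.png",c)
cv2.imwrite("pics/c2.png",cv2.resize(im[130:280,230:450],None,fx=3,fy=3,interpolation=2))
E
```

```text
brass [158. 258.] [377.6, 234.4, 83.2, 377.1, 234.2, 70.5, 72.0]
brass [215. 226.] [460.8, 87.7, 74.8, 460.6, 87.7, 71.5, 72.5]
brass [178. 209.] [505.1, 188.5, 35.5, 505.0, 188.5, 32.2, 33.8]
brass [409. 212.] [509.4, -421.9, 86.6, 509.4, -421.6, 83.3, 84.1]
brass [ 93. 192.] [544.4, 413.6, 51.0, 544.5, 413.5, 48.2, 48.8]
brass [324. 173.] [608.5, -199.0, 62.9, 608.3, -199.1, 59.7, 60.7]
S [165.9 163.9] [616.6, 217.7, 52.4, 617.1, 218.1, 41.7, 49.9]
M [344.1 257.3] [387.5, -240.5, 62.4, 387.6, -240.7, 52.8, 61.3]
L [242.6 145.8] [668.5, 22.8, 75.2, 668.9, 21.5, 65.6, 73.2]
XL [283.  236.6] [436.9, -85.7, 82.1, 437.1, -85.7, 76.7, 80.4]
```

View pics/c2.png

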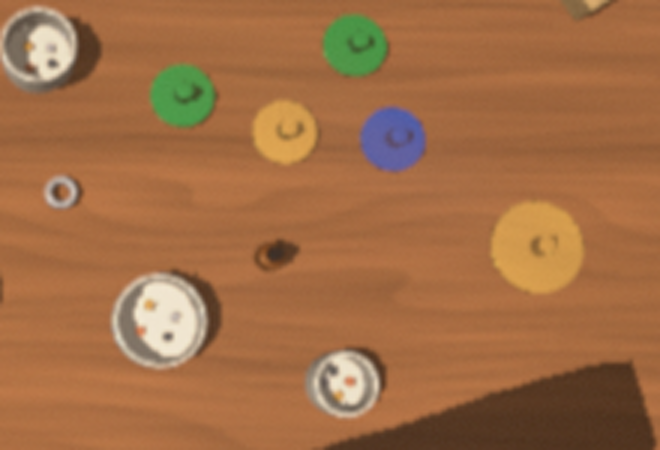

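View pics/c1.png

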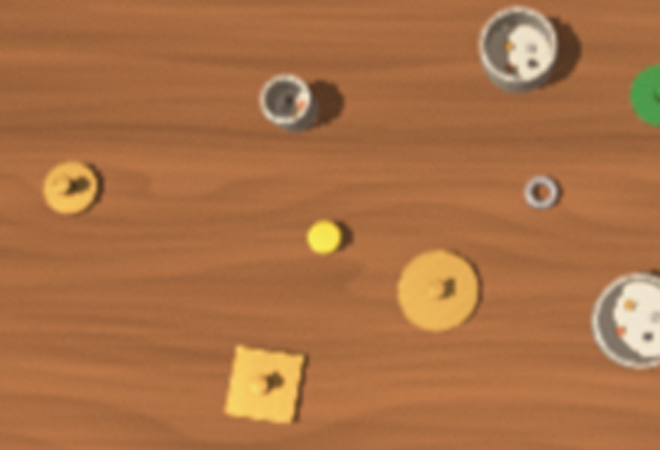

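The crops confirm the choice. The brass lid_medium is at crop px (285,131), with green at (184,95) and (355,45) and blue at (393,139) beside it. The square lid at (265,384) and the yellow disc at (324,237) are distractors. Next I turn the tool so its axes line up with the world (tool x = +Y, tool y = +X).

{"op": "send_rows", "data": {"moves": [[0, 0, 0, -0.18], [0, 0, 0, -0.18], [0, 0, 0, -0.18], [0, 0, 0, -0.18], [0, 0, 0, -0.18]], "fingers": 0.6, "newtons": 40}}

```text
time_s: 0.72
tool_pos: [0.217, -0.5051, 0.2072]
orientation: [-0.0, 0.793, 0.61, 0.0]
wrist_force: [0.3, 0.0, -0.2]
width: 0.399
grip_force: 0.0
```

{"op": "send_rows", "data": {"moves": [[0, 0, 0, -0.13], [0, 0, 0, -0.13], [17, 58, 0, 0], [17, 58, 0, 0], [17, 58, 0, 0]]}}

```text
time_s: 1.35
tool_pos: [0.3928, -0.4546, 0.2073]
orientation: [-0.0, 0.709, 0.705, 0.0]
wrist_force: [0.7, -0.7, -0.0]
width: 0.403
grip_force: 0.0
```

{"op": "send_rows", "data": {"moves": [[11, 39, 0, 0], [11, 39, 0, 0], [11, 39, 0, 0], [0, 0, 0, 0]]}}

```text
time_s: 1.85
tool_pos: [0.5107, -0.4214, 0.2063]
orientation: [-0.001, 0.708, 0.706, 0.0]
wrist_force: [-0.4, 0.6, -0.3]
width: 0.399
grip_force: 0.0
```

Run:
```python
from h import *
s=r.state();print(np.round(s["tool_pos"],4),np.round(s["orientation"],4))
p=r.camera_params("wrist");im=r.grab_frame("wrist");cv2.imwrite("pics/w0.png",im)
print(np.round(p["pose"],3).tolist(),p["fx"],p["cx"],p["cy"])
for c in blobs(brass(im),400):
    q=c[:,0].astype(float);print(q.mean(0).round(),circ(onplane(p,q,.009)))
```

```text
[ 0.5107 -0.4214  0.2063] [-8.000e-04  7.078e-01  7.064e-01  2.000e-04]
[[1.0, -0.002, -0.002, 0.511], [-0.003, -0.949, -0.315, -0.339], [-0.001, 0.315, -0.949, 0.373], [0.0, 0.0, 0.0, 1.0]] 320.61564026813045 249.8214484409544 192.82583402796072
[473. 345.] [830.8, -688.9, 62.1, 824.2, -687.4, 30.9, 57.6]
[142. 283.] [368.7, -580.9, 59.1, 367.6, -586.8, 32.6, 57.4]
[112. 277.] [319.1, -574.4, 65.0, 328.9, -570.1, 31.1, 60.6]
[431. 266.] [740.8, -561.7, 108.7, 744.0, -553.8, 32.7, 120.1]
[486. 251.] [811.5, -544.7, 86.9, 811.1, -541.5, 63.4, 78.2]
[ 45. 212.] [241.3, -477.3, 403.4, 262.8, -487.7, 76.5, 334.0]
[60. 80.] [279.0, -355.5, 173.4, 308.7, -360.3, 82.9, 151.7]
[479.  92.] [730.3, -363.1, 193.1, 757.2, -377.1, 68.2, 178.5]
[389. 157.] [684.1, -440.7, 373.3, 671.2, -433.0, 116.6, 327.5]
[369.  40.] [627.5, -304.4, 97.4, 512.1, -534.3, 123.4, 591.1]
[270.  92.] [533.5, -399.7, 298.9, 529.1, -396.2, 130.6, 267.1]
```

View pics/w0.png

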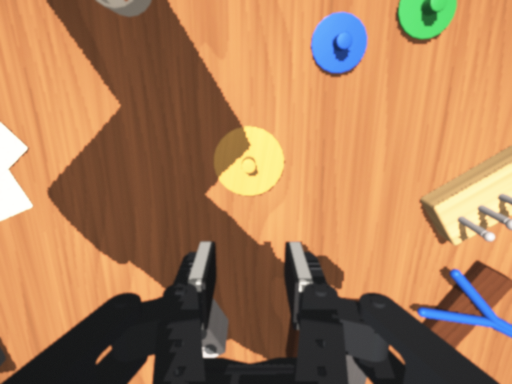

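The wrist view shows the largest lid's disc centred near px (249,161), with its knob upright. The fingers are about 34 mm apart.

Run:
```python
from h import *
p=r.camera_params("wrist");im=cv2.imread("pics/w0.png")
print(ray(p,(249,161),.009),ray(p,(214,161),.009),ray(p,(284,161),.009),ray(p,(249,126),.009),ray(p,(249,196),.009))
# jars from top view: rim/side model-free: bright rim, extreme points
p=r.camera_params("top");im=cv2.imread("pics/top0.png")
for n,uv,h in(("S",(165.5,163.2),.044),("M",(344.2,257),.038),("L",(242.8,145.2),.046),("XL",(283.2,236.2),.04)): print(n,ray(p,uv,h))
p=r.camera_params("scene");im=cv2.imread("pics/scene0.png")
for n,u,v in(("a",307,269),("b",232,133),("c",233,238),("d",260,166)): print(n,ray(p,(u,v),.042))
cv2.imwrite("pics/c3.png",cv2.resize(im[110:290,190:330],None,fx=4,fy=4,interpolation=2)[:600])
```

```text
[ 0.50749149 -0.42179296] [ 0.46689923 -0.42164705] [ 0.54806772 -0.4219388 ] [ 0.50768353 -0.38179821] [ 0.50728548 -0.46469697]
S [0.61862325 0.21909419]
M [ 0.38843449 -0.24104365]
L [0.67051971 0.02072981]
XL [ 0.43742589 -0.08663873]
a [0.62460824 0.22555736]
b [ 0.40076966 -0.23025612]
c [0.67792334 0.02777447]
d [ 0.44748967 -0.07500961]
```

{"op": "send_rows", "data": {"moves": [[-1, -2, 60, 0], [0, 0, 60, 0], [0, 0, 50, 0], [0, 0, 24, 0], [0, 0, 0, 0]]}}

```text
time_s: 2.52
tool_pos: [0.5046, -0.4233, 0.0118]
orientation: [-0.002, 0.709, 0.705, -0.0]
wrist_force: [-0.3, -1.1, 0.2]
width: 0.398
grip_force: 0.0
```

{"op": "send_rows", "data": {"moves": [[0, 0, 0, 0], [0, 0, 0, 0], [0, 0, 0, 0], [0, 0, 0, 0]], "fingers": 1, "newtons": 50}}

```text
time_s: 3.02
tool_pos: [0.5067, -0.4239, 0.0141]
orientation: [0.0, 0.709, 0.705, -0.0]
wrist_force: [-1.4, 0.1, -0.2]
width: 0.001
grip_force: 0.0
```

Run:
```python
from h import *
s=r.state();print(np.round(s["tool_pos"],4),s["width"])
a=r.grab_frame("wrist");b=r.grab_frame("scene")
cv2.imwrite("pics/w1.png",np.hstack([a[60:360,80:450],cv2.resize(b[80:180,110:240],(390,300))]))
```

```text
[ 0.5067 -0.4239  0.0141] 0.0005097658239881126
```

View pics/w1.png

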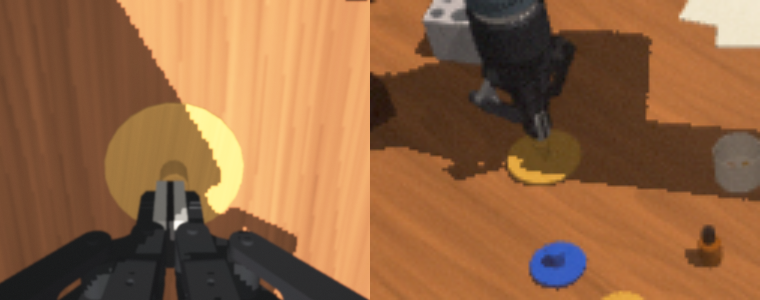

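The left half shows the shut fingers standing just behind (−Y of) the knob at crop px (173,172). The knob was not caught.

Run:
```python
from h import *
p=r.camera_params("wrist")
T=np.linalg.inv(p["pose"]);
def proj(x): c=T@np.append(x,1);return c[0]/c[2]*p["fx"]+p["cx"],c[1]/c[2]*p["fy"]+p["cy"]
t=r.state()["tool_pos"];print("tcp px",proj(t))
print("disc top edge",ray(p,(255,163),.009),"L/R",ray(p,(185,225),.009),ray(p,(323,225),.009),"knobtop c",ray(p,(253,230),.029))
print("knob far edge", ray(p,(253,221),.029))
```

```text
tcp px (np.float64(250.78487562895143), np.float64(237.2689247550389))
disc top edge [ 0.50912079 -0.38125069] L/R [ 0.46822018 -0.41802473] [ 0.54878539 -0.41848776] knobtop c [ 0.50776007 -0.41210218]
knob far edge [ 0.50777423 -0.40703374]
```

Run:
```python
from h import *
p=r.camera_params("scene");T=np.linalg.inv(p["pose"])
def proj(x): c=T@np.append(x,1);return np.round([c[0]/c[2]*p["fx"]+p["cx"],c[1]/c[2]*p["fy"]+p["cy"]],1)
print(r.state()["tool_pos"],proj(r.state()["tool_pos"]),"knob top",proj([.508,-.422,.029]),"disc",proj([.508,-.422,.009]),"40up",proj([.508,-.422,.04]))
im=r.grab_frame("scene")[105:150,145:190];cv2.imwrite("pics/s1.png",cv2.resize(im,(540,540),interpolation=cv2.INTER_CUBIC))
```

```text
[ 0.5065903  -0.4237886   0.01379475] [167.5 129.7] knob top [166.7 126.9] disc [167.9 131.3] 40up [166.  124.4]
```

View pics/s1.png

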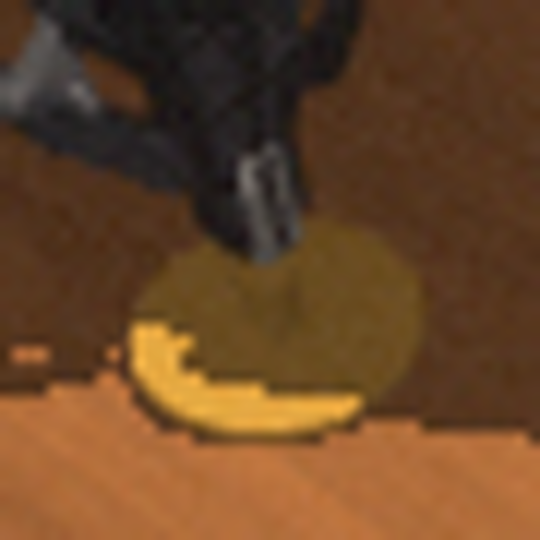

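The scene crop shows the shut fingertips at the knob's top, px (268,262), and the knob below them. So the tips stand about 13 mm higher than the reported TCP. I'll reopen and go lower, watching the force.

{"op": "send_rows", "data": {"moves": [[0, 0, 0, 0], [0, 0, 0, 0], [0, 0, 3, 0], [0, 0, 3, 0], [0, 0, 0, 0]], "fingers": 0.6}}

```text
time_s: 3.8
tool_pos: [0.5063, -0.4236, 0.0071]
orientation: [-0.0, 0.709, 0.705, 0.0]
wrist_force: [0.3, 0.4, 1.0]
width: 0.399
grip_force: 0.0
```

Run:
```python
from h import *
for i in range(4):
    s=r.state();print(np.round(s["tool_pos"],4),np.round(s["wrist_force"],1));r.grab_frame("wrist")
p=r.camera_params("wrist");print(np.round(p["pose"],4).tolist(), np.round(s["joint_pos"],4))
```

```text
[ 0.5063 -0.4236  0.0071] [0.3 0.4 1. ]
[ 0.5064 -0.4237  0.0073] [-0.  -0.6  1.3]
[ 0.5065 -0.4237  0.0075] [0.1 0.4 0.3]
[ 0.5066 -0.4238  0.0076] [ 0.1  0.3 -0.5]
[[1.0, -0.0056, -0.0024, 0.5066], [-0.006, -0.9487, -0.3162, -0.3413], [-0.0005, 0.3162, -0.9487, 0.1745], [0.0, 0.0, 0.0, 1.0]] [-0.8236  0.554  -0.0353  0.9814  0.      0.7521]
```

{"op": "send_rows", "data": {"moves": [[0, 0, 3, 0], [0, 0, 0, 0]]}}

```text
time_s: 4.25
tool_pos: [0.5064, -0.4236, 0.0043]
orientation: [-0.0, 0.709, 0.705, 0.0]
wrist_force: [0.4, 0.4, 0.6]
width: 0.402
grip_force: 0.0
```

{"op": "send_rows", "data": {"moves": [[0, 0, 0, 0], [0, 0, 0, 0], [0, 0, 0, 0], [0, 0, 0, 0]], "fingers": 1}}

```text
time_s: 4.75
tool_pos: [0.5072, -0.4242, 0.0054]
orientation: [0.001, 0.709, 0.705, 0.0]
wrist_force: [3.0, -0.4, 5.4]
width: -0.002
grip_force: 2.8
```

Run:
```python
from h import *
a=r.grab_frame("wrist")[150:300,180:330];b=r.grab_frame("scene")[105:150,145:190];c=r.grab_frame("top")[185:235,385:435]
g=lambda x:cv2.resize(cv2.convertScaleAbs(x,alpha=1.7),(400,400),interpolation=cv2.INTER_CUBIC)
cv2.imwrite("pics/w2.png",np.hstack([g(a),g(b)]))
```

```text
(no output)
```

View pics/w2.png

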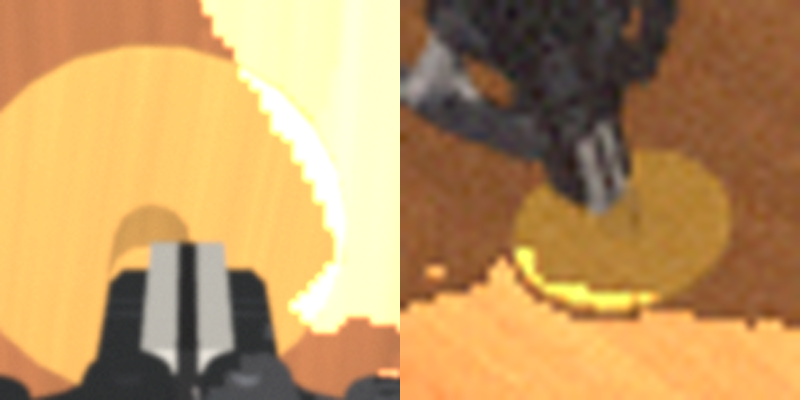

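```bash
cat >> h.py <<'E'
def tri(p1,u1,p2,u2):
    A=[];b=[]
    for p,u in((p1,u1),(p2,u2)):
        d=p["pose"][:3,:3]@np.array([(u[0]-p["cx"])/p["fx"],(u[1]-p["cy"])/p["fy"],1]);d/=np.linalg.norm(d)
        P=np.eye(3)-np.outer(d,d);A.append(P);b.append(P@p["pose"][:3,3])
    return np.linalg.lstsq(np.vstack(A),np.hstack(b),rcond=None)[0]
E
python3 - <<'E'
from h import *
w=r.camera_params("wrist");s=r.camera_params("scene")
print(r.state()["tool_pos"],r.state()["wrist_force"]);print("tip",tri(w,(250,241),s,(167.5,128.6)))
print("knob far edge (236,227)",ray(w,(236,227),.029),"knob sides",ray(w,(222,238),.029),ray(w,(250.5,238),.029))
print("disc far",ray(w,(236,167),.009))
E
```

```text
[ 0.50722612 -0.42428704  0.00536685] [ 3.14983486 -0.11612632  5.71677469]
tip [ 0.50734323 -0.41915654  0.02198174]
knob far edge (236,227) [ 0.4999977  -0.40695253] knob sides [ 0.49296671 -0.41284915] [ 0.5070436  -0.41293958]
disc far [ 0.49969289 -0.38182824]
```

The fingertips (triangulated z≈22 mm) rode on the knob's top and pushed the lid about 7 mm toward −x. So the effective tips are about 16 mm behind the reported TCP. I'll lift, open, recentre and feel downward for the disc.

{"op": "send_rows", "data": {"moves": [[0, 0, -30, 0], [0, 0, -30, 0], [0, 0, 0, 0], [0, 0, 0, 0]], "fingers": 0.5}}

```text
time_s: 5.4
tool_pos: [0.5061, -0.4235, 0.0639]
orientation: [-0.001, 0.709, 0.705, -0.0]
wrist_force: [-1.1, -0.3, -0.9]
width: 0.5
grip_force: 0.0
```

Run:
```python
from h import *
s=r.state();print(np.round(s["tool_pos"],4),s["width"]);w=r.camera_params("wrist");a=r.grab_frame("wrist");
cv2.imwrite("pics/w3.png",cv2.convertScaleAbs(a,alpha=1.4))
```

```text
[ 0.5061 -0.4235  0.0639] 0.4996914541436773
```

View pics/w3.png

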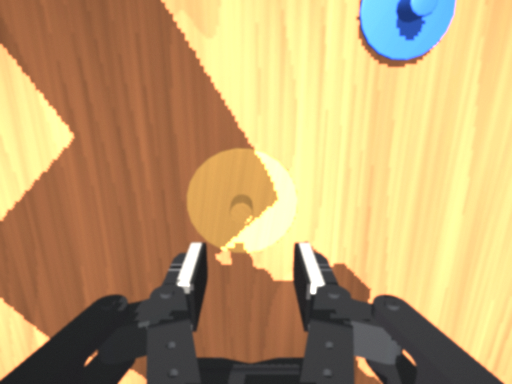

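The wrist view shows the lid standing, disc centre near px (242,200), with the fingers at px x 207 and 295. The finger gap scale confirms that the tips sit well behind the reported TCP.

Run:
```python
from h import *
w=r.camera_params("wrist")
print([ray(w,u,.009).round(4).tolist() for u in((187,200),(296,200),(242,148),(242,252))],ray(w,(241,210),.029))
```

```text
[[0.4592, -0.4197], [0.5391, -0.4202], [0.5001, -0.3816], [0.499, -0.4627]] [ 0.49939911 -0.41995672]
```

{"op": "send_rows", "data": {"moves": [[0, 0, 30, 0], [0, 0, 20, 0], [0, 0, 0, 0]], "fingers": 0.7}}

```text
time_s: 5.82
tool_pos: [0.5052, -0.4225, 0.012]
orientation: [-0.003, 0.709, 0.705, 0.0]
wrist_force: [-0.9, 1.4, 0.1]
width: 0.297
grip_force: 0.0
```

{"op": "send_rows", "data": {"moves": [[2, -7, 0, 0], [0, 0, 4, 0], [0, 0, 4, 0], [0, 0, 4, 0], [0, 0, 0, 0]]}}

```text
time_s: 6.45
tool_pos: [0.4994, -0.4216, 0.0022]
orientation: [-0.0, 0.709, 0.705, 0.0]
wrist_force: [-0.3, 0.1, 0.2]
width: 0.301
grip_force: 0.0
```

{"op": "send_rows", "data": {"moves": [[0, 0, 2, 0], [0, 0, 2, 0], [0, 0, 0, 0]]}}

```text
time_s: 6.82
tool_pos: [0.4995, -0.4217, -0.0016]
orientation: [-0.0, 0.709, 0.705, 0.0]
wrist_force: [0.2, -0.5, -0.0]
width: 0.298
grip_force: 0.0
```

{"op": "send_rows", "data": {"moves": [[0, 0, 2, 0], [0, 0, 2, 0], [0, 0, 0, 0]]}}

```text
time_s: 7.2
tool_pos: [0.4994, -0.4217, -0.0057]
orientation: [-0.0, 0.709, 0.705, 0.0]
wrist_force: [-0.8, 0.6, -0.6]
width: 0.298
grip_force: 0.0
```

{"op": "send_rows", "data": {"moves": [[0, 0, 2, 0], [0, 0, 1, 0], [0, 0, 0, 0]]}}

```text
time_s: 7.58
tool_pos: [0.4995, -0.4217, -0.0086]
orientation: [-0.0, 0.709, 0.705, 0.0]
wrist_force: [-0.4, -0.3, -1.0]
width: 0.304
grip_force: 0.0
```

Run:
```python
from h import *
s=r.state();print(np.round(s["tool_pos"],4),np.round(s["wrist_force"],1))
a=r.grab_frame("wrist")[150:300,160:340];b=r.grab_frame("scene")[105:150,145:190]
g=lambda x:cv2.resize(cv2.convertScaleAbs(x,alpha=1.7),(400,400),interpolation=cv2.INTER_CUBIC)
cv2.imwrite("pics/w4.png",np.hstack([g(a),g(b)]))
```

```text
[ 0.4995 -0.4217 -0.0086] [-0.4 -0.3 -1. ]
```

View pics/w4.png

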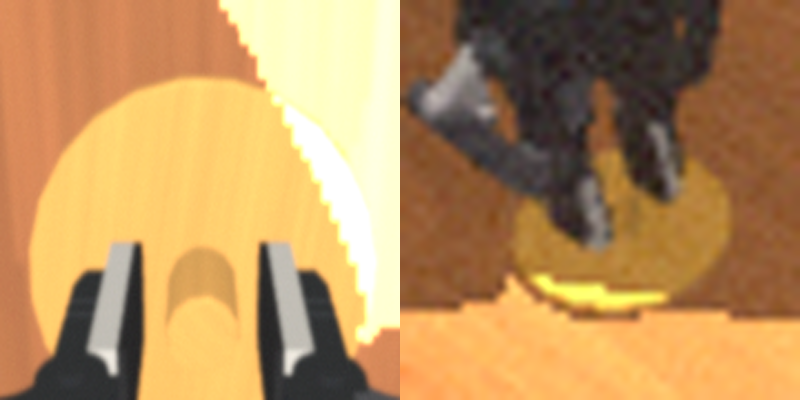

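The view shows the knob (top at left-crop px (202,325)) centred between the pads, whose ends at y≈243 are near the knob's base. I'll close.

{"op": "send_rows", "data": {"moves": [[0, 0, 0, 0], [0, 0, 0, 0], [0, 0, 0, 0], [0, 0, 0, 0]], "fingers": 1, "newtons": 50}}

```text
time_s: 8.18
tool_pos: [0.4996, -0.4218, -0.0082]
orientation: [0.0, 0.709, 0.705, -0.0]
wrist_force: [-0.4, 1.1, 4.3]
width: 0.161
grip_force: 48.9
```

{"op": "send_rows", "data": {"moves": [[0, 0, -30, 0], [0, 0, -40, 0], [0, 0, -40, 0], [30, -8, 0, 0], [40, -11, 0, 0]]}}

```text
time_s: 8.8
tool_pos: [0.4806, -0.3514, 0.1012]
orientation: [0.0, 0.709, 0.705, 0.0]
wrist_force: [1.5, 0.1, -1.8]
width: 0.156
grip_force: 49.0
```

{"op": "send_rows", "data": {"moves": [[40, -11, 0, 0], [40, -11, 0, 0], [40, -11, 0, 0], [30, -10, 0, 0], [0, 0, 0, 0]]}}

```text
time_s: 9.43
tool_pos: [0.4377, -0.1994, 0.1015]
orientation: [-0.001, 0.708, 0.706, -0.0]
wrist_force: [-0.2, -0.7, -2.2]
width: 0.156
grip_force: 49.0
```

Run:
```python
from h import *
r.grab_frame("top");s=r.state();print(np.round(s["tool_pos"],4),np.round(s["wrist_force"],1))
w=r.camera_params("wrist");a=r.grab_frame("wrist");np.save("w5.npy",w["pose"])
cv2.imwrite("pics/w5.png",a)
hsv=cv2.cvtColor(a,cv2.COLOR_BGR2HSV);m=cv2.inRange(hsv,(0,0,60),(180,60,255));m[220:]=0
for c in blobs(m,300):
    q=c[:,0].astype(float);print(q.mean(0).round(),cv2.boundingRect(c),circ(onplane(w,q,.04)))
```

```text
[ 0.4385 -0.2007  0.1016] [ 0.5 -1.4 -1.5]
[246.  39.] (186, 0, 121, 97) [436.0, -85.8, 78.1, 436.0, -92.5, 60.9, 81.6]
```

View pics/w5.png

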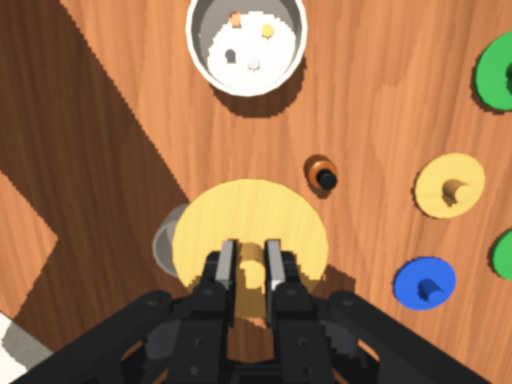

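The lid is held level (disc px x 173–327). The largest jar's rim is centred near px (246,37), and its fitted diameter of 78.1 mm matches.

Run:
```python
from h import *
w=r.camera_params("wrist");t=r.state()["tool_pos"];print(t)
for u in((250,180),(173,247),(327,247)): print((ray(w,u,t[2]+.0172)-t[:2]).round(4))
```

```text
[ 0.4388453  -0.20153593  0.1016177 ]
[-0.0003  0.0393]
[-0.0406  0.0031]
[0.0397 0.0027]
```

{"op": "send_rows", "data": {"moves": [[50, -1, 0, 0], [50, -1, 0, 0], [14, 0, 0, 0], [0, 0, 0, 0]]}}

```text
time_s: 10.02
tool_pos: [0.4377, -0.0875, 0.1016]
orientation: [0.0, 0.708, 0.706, -0.0]
wrist_force: [1.0, -0.6, -2.1]
width: 0.159
grip_force: 49.0
```

{"op": "send_rows", "data": {"moves": [[2, -1, 25, 0], [0, 0, 25, 0], [0, 0, 15, 0], [0, 0, 5, 0], [0, 0, 0, 0]]}}

```text
time_s: 10.65
tool_pos: [0.4365, -0.0863, 0.0316]
orientation: [-0.0, 0.709, 0.705, -0.0]
wrist_force: [-0.2, -0.8, -2.1]
width: 0.156
grip_force: 49.0
```

{"op": "send_rows", "data": {"moves": [[0, 0, 2, 0], [0, 0, 2, 0], [0, 0, 0, 0]]}}

```text
time_s: 11.02
tool_pos: [0.4362, -0.0854, 0.0277]
orientation: [0.0, 0.709, 0.705, 0.0]
wrist_force: [0.7, 0.5, -2.5]
width: 0.16
grip_force: 49.0
```

{"op": "send_rows", "data": {"moves": [[0, 0, 1, 0], [0, 0, 0, 0]]}}

```text
time_s: 11.28
tool_pos: [0.4363, -0.0854, 0.0268]
orientation: [0.0, 0.709, 0.705, 0.0]
wrist_force: [0.2, -0.3, 0.6]
width: 0.158
grip_force: 49.4
```

{"op": "send_rows", "data": {"moves": [[0, 0, 0.5, 0], [0, 0, 0, 0]]}}

```text
time_s: 11.52
tool_pos: [0.4364, -0.0855, 0.0267]
orientation: [0.0, 0.709, 0.705, 0.0]
wrist_force: [-2.4, 1.4, 8.8]
width: 0.159
grip_force: 50.1
```

{"op": "send_rows", "data": {"moves": [[0, 0, 0, 0], [0, 0, 0, 0], [0, 0, -30, 0], [0, 0, -60, 0], [-10, 10, -20, 0]], "fingers": 0.6}}

```text
time_s: 12.15
tool_pos: [0.447, -0.0956, 0.1392]
orientation: [0.002, 0.709, 0.706, 0.001]
wrist_force: [0.3, -0.6, 0.3]
width: 0.401
grip_force: 0.0
```

{"op": "send_rows", "data": {"moves": [[-26, 40, 0, 0], [-26, 40, 0, 0], [-26, 40, 0, 0], [-26, 40, 0, 0], [0, 0, 0, 0]]}}

```text
time_s: 12.78
tool_pos: [0.6074, -0.202, 0.1342]
orientation: [-0.001, 0.709, 0.705, -0.0]
wrist_force: [-0.4, 0.8, -0.1]
width: 0.396
grip_force: 0.0
```

```bash
cat >> h.py <<'E'
def look(name,fn=None):
    s=r.state();w=r.camera_params("wrist");a=r.grab_frame("wrist");cv2.imwrite(f"pics/{name}.png",a)
    print("tcp",np.round(s["tool_pos"],4),"w",round(s["width"],2))
    h=cv2.cvtColor(a,cv2.COLOR_BGR2HSV)
    for c in blobs(cv2.inRange(h,(19,90,120),(30,255,255)),600): 
        q=c[:,0].astype(float);print("lid",q.mean(0).round(),circ(onplane(w,q,.009)))
    m=cv2.inRange(h,(0,0,60),(180,60,255));m[215:]=0
    for c in blobs(m,300):
        q=c[:,0].astype(float);print("jar",q.mean(0).round(),[circ(onplane(w,q,z))[:3] for z in(.038,.044,.046)])
E
python3 - <<'E'
from h import *
look("w6")
E
```

```text
tcp [ 0.6074 -0.202   0.1342] w 0.4
lid [250. 174.] [606.5, -199.1, 57.4, 606.7, -199.1, 56.0, 56.4]
lid [461. 171.] [805.8, -198.3, 89.7, 805.1, -196.7, 19.0, 118.2]
lid [29. 47.] [419.8, -87.1, 90.2, 425.9, -88.3, 58.5, 84.7]
jar [ 26. 206.] [[410.2, -225.1, 49.8], [414.7, -222.6, 48.7], [416.3, -221.8, 48.3]]
jar [459.  62.] [[766.3, -105.5, 91.8], [762.6, -105.8, 89.7], [761.4, -105.9, 89.0]]
jar [75. 48.] [[462.7, -91.2, 65.6], [466.0, -91.9, 64.1], [467.1, -92.1, 63.6]]
```

View pics/w6.png

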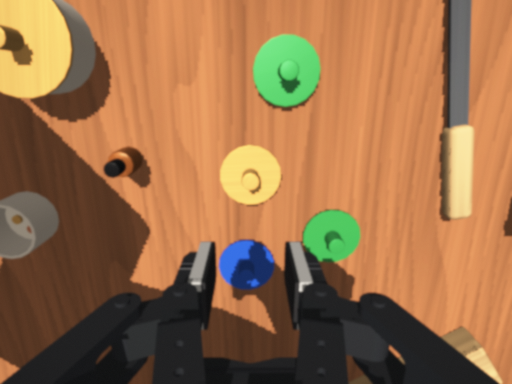

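The seated largest lid is at top left. The medium brass lid is at px (250,174), diameter 57.4 mm, between green at (287,70) and (332,235) and blue at (247,263).

{"op": "send_rows", "data": {"moves": [[3, -1, 55, 0], [0, 0, 50, 0], [0, 0, 22, 0], [0, 0, 0, 0]], "fingers": 0.65}}

```text
time_s: 13.32
tool_pos: [0.6029, -0.1961, 0.0078]
orientation: [-0.002, 0.709, 0.705, -0.001]
wrist_force: [-0.5, 0.2, 0.7]
width: 0.347
grip_force: 0.0
```

{"op": "send_rows", "data": {"moves": [[0, 0, 8, 0], [0, 0, 6, 0], [0, 0, 0, 0]]}}

```text
time_s: 13.7
tool_pos: [0.6046, -0.1972, -0.0048]
orientation: [0.0, 0.709, 0.705, 0.0]
wrist_force: [-0.1, 0.9, 0.6]
width: 0.353
grip_force: 0.0
```

{"op": "send_rows", "data": {"moves": [[-1, 1, 3, 0], [0, 0, 0, 0]]}}

```text
time_s: 13.95
tool_pos: [0.6057, -0.1984, -0.008]
orientation: [0.0, 0.709, 0.705, -0.0]
wrist_force: [-0.8, 0.2, -0.4]
width: 0.355
grip_force: 0.0
```

{"op": "send_rows", "data": {"moves": [[0, 0, 0, 0], [0, 0, 0, 0], [0, 0, 0, 0], [0, 0, 0, 0]], "fingers": 1}}

```text
time_s: 14.45
tool_pos: [0.6058, -0.1984, -0.0076]
orientation: [0.0, 0.709, 0.705, 0.0]
wrist_force: [-0.7, 0.6, 4.5]
width: 0.16
grip_force: 48.9
```

{"op": "send_rows", "data": {"moves": [[0, 0, -30, 0], [0, 0, -50, 0], [0, 0, -30, 0], [0, 0, 0, 0]]}}

```text
time_s: 14.95
tool_pos: [0.6067, -0.1987, 0.1043]
orientation: [0.002, 0.709, 0.705, 0.001]
wrist_force: [0.3, 0.4, -1.0]
width: 0.156
grip_force: 48.9
```

{"op": "send_rows", "data": {"moves": [[-28, -43, 0, 0], [-28, -43, 0, 0], [-28, -43, 0, 0], [-28, -43, 0, 0], [-28, -43, 0, 0]]}}

```text
time_s: 15.58
tool_pos: [0.388, -0.3372, 0.1005]
orientation: [-0.001, 0.709, 0.705, 0.0]
wrist_force: [0.0, -1.9, -0.3]
width: 0.155
grip_force: 48.9
```

Run:
```python
from h import *
for i in range(4): r.grab_frame("top")
look("w7")
```

```text
tcp [ 0.3889 -0.3372  0.101 ] w 0.16
jar [ 19. 199.] [[215.9, -332.4, 51.0], [220.4, -330.4, 49.7], [222.0, -329.7, 49.3]]
jar [245.  66.] [[386.2, -242.8, 53.8], [386.3, -243.1, 52.4], [386.3, -243.2, 52.0]]
```

View pics/w7.png

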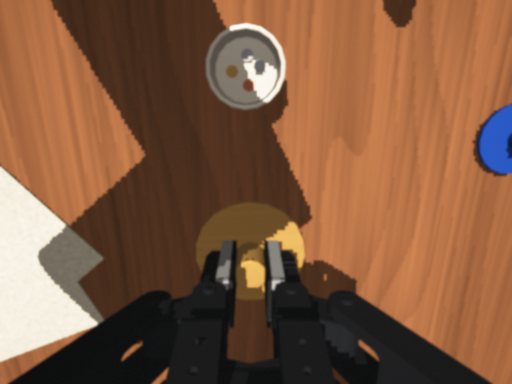

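The medium jar's rim spans px x 206–285, y 24–109 (53.8 mm fit). The lid is held level in front of it.

{"op": "send_rows", "data": {"moves": [[40, -1, 0, 0], [40, -1, 0, 0], [15, 0, 0, 0], [0, 0, 30, 0], [0, 0, 20, 0]]}}

```text
time_s: 16.45
tool_pos: [0.3891, -0.2416, 0.0511]
orientation: [0.0, 0.708, 0.706, -0.0]
wrist_force: [-0.9, 0.2, -0.4]
width: 0.156
grip_force: 49.0
```

{"op": "send_rows", "data": {"moves": [[0, 0, 15, 0], [0, 0, 4, 0], [0, 0, 2, 0], [0, 0, 0, 0]]}}

```text
time_s: 16.95
tool_pos: [0.3888, -0.2424, 0.0314]
orientation: [0.0, 0.709, 0.705, 0.0]
wrist_force: [0.2, 0.2, -0.1]
width: 0.157
grip_force: 49.0
```

{"op": "send_rows", "data": {"moves": [[0, -1.5, 2, 0], [0, 0, 2, 0], [0, 0, 1, 0], [0, 0, 0, 0]]}}

```text
time_s: 17.45
tool_pos: [0.3869, -0.2422, 0.026]
orientation: [-0.0, 0.709, 0.705, 0.0]
wrist_force: [1.1, -0.2, -1.7]
width: 0.157
grip_force: 49.0
```

{"op": "send_rows", "data": {"moves": [[0, 0, 1, 0], [0, 0, 0, 0]]}}

```text
time_s: 17.7
tool_pos: [0.387, -0.2423, 0.0253]
orientation: [0.0, 0.709, 0.705, -0.0]
wrist_force: [-1.7, 0.7, 3.2]
width: 0.155
grip_force: 49.4
```

{"op": "send_rows", "data": {"moves": [[0, 0, 0, 0], [0, 0, 0, 0], [0, 0, -30, 0], [0, 0, -60, 0], [0, 0, -20, 0]], "fingers": 0.6}}

```text
time_s: 18.32
tool_pos: [0.3879, -0.243, 0.1382]
orientation: [0.002, 0.709, 0.705, 0.0]
wrist_force: [-0.1, -0.1, -0.8]
width: 0.403
grip_force: 0.0
```

{"op": "send_rows", "data": {"moves": [[40, 9, 0, 0], [55, 12, 0, 0], [55, 12, 0, 0], [55, 12, 0, 0], [55, 12, 0, 0]]}}

```text
time_s: 18.95
tool_pos: [0.4454, 0.0193, 0.1352]
orientation: [0.0, 0.709, 0.705, 0.0]
wrist_force: [0.5, -0.5, 0.2]
width: 0.398
grip_force: 0.0
```

{"op": "send_rows", "data": {"moves": [[50, 12, 0, 0], [20, 5, 0, 0], [0, 0, 0, 0], [0, 0, 0, 0]]}}

```text
time_s: 19.45
tool_pos: [0.4624, 0.087, 0.135]
orientation: [-0.0, 0.709, 0.705, -0.0]
wrist_force: [0.2, 0.1, 0.2]
width: 0.398
grip_force: 0.0
```

Run:
```python
from h import *
look("w8")
```

```text
tcp [0.4624 0.087  0.135 ] w 0.4
lid [231. 341.] [442.6, -108.7, 79.3, 441.1, -106.1, 55.7, 76.2]
lid [248. 175.] [459.9, 88.3, 68.8, 459.6, 88.2, 67.0, 67.6]
lid [300.  62.] [504.9, 187.7, 29.8, 504.8, 187.9, 28.8, 28.9]
lid [143.  18.] [374.4, 223.2, 64.2, 376.0, 220.9, 31.9, 68.8]
jar [456.  19.] [[614.3, 218.0, 61.9], [610.9, 216.9, 60.5], [609.7, 216.6, 60.0]]
```

{"op": "send_rows", "data": {"moves": [[1, -2, 55, 0], [0, 0, 50, 0], [0, 0, 23, 0], [0, 0, 0, 0]], "fingers": 0.65}}

```text
time_s: 20.0
tool_pos: [0.4594, 0.0874, 0.0059]
orientation: [-0.001, 0.709, 0.705, -0.001]
wrist_force: [-0.2, 0.4, 0.8]
width: 0.347
grip_force: 0.0
```

{"op": "send_rows", "data": {"moves": [[0, 0, 8, 0], [0, 0, 5, 0], [0, 0, 2, 0], [0, 0, 0, 0], [0, 0, 0, 0]]}}

```text
time_s: 20.62
tool_pos: [0.4607, 0.0885, -0.0077]
orientation: [0.0, 0.709, 0.705, 0.0]
wrist_force: [-0.3, -0.1, 0.3]
width: 0.354
grip_force: 0.0
```

{"op": "send_rows", "data": {"moves": [[0, 0, 0, 0], [0, 0, 0, 0], [0, 0, 0, 0], [0, 0, 0, 0]], "fingers": 1}}

```text
time_s: 21.12
tool_pos: [0.4607, 0.0885, -0.0076]
orientation: [0.0, 0.709, 0.705, 0.0]
wrist_force: [-0.9, 0.6, 5.8]
width: 0.16
grip_force: 48.7
```

{"op": "send_rows", "data": {"moves": [[0, 0, -30, 0], [0, 0, -50, 0], [0, 0, -30, 0], [-10, 25, 0, 0], [-20, 45, 0, 0]]}}

```text
time_s: 21.75
tool_pos: [0.5305, 0.0584, 0.1029]
orientation: [0.0, 0.708, 0.706, 0.0]
wrist_force: [0.5, -0.1, -1.2]
width: 0.159
grip_force: 49.0
```

{"op": "send_rows", "data": {"moves": [[-45, 45, 0, 0], [-45, 45, 0, 0], [-45, 45, 0, 0], [0, 0, 0, 0], [0, 0, 0, 0]]}}

```text
time_s: 22.38
tool_pos: [0.6617, -0.075, 0.1011]
orientation: [-0.001, 0.709, 0.705, -0.0]
wrist_force: [-0.6, -0.1, -1.4]
width: 0.157
grip_force: 49.2
```

Run:
```python
from h import *
look("w9")
```

```text
tcp [ 0.6617 -0.075   0.1011] w 0.16
lid [398. 297.] [802.5, -187.2, 58.0, 801.1, -184.0, 16.1, 65.0]
lid [247. 232.] [660.3, -131.2, 120.7, 659.3, -123.4, 96.6, 112.3]
jar [ 17. 191.] [[486.1, -64.7, 46.7], [490.7, -62.8, 45.5], [492.2, -62.2, 45.1]]
jar [388. 166.] [[763.3, -51.0, 76.3], [760.7, -49.5, 74.3], [759.8, -48.9, 73.7]]
jar [103.  97.] [[560.4, 0.0, 27.9], [563.0, 0.2, 27.2], [563.9, 0.3, 26.9]]
jar [266.  59.] [[672.5, 22.7, 68.7], [672.2, 22.3, 66.9], [672.1, 22.2, 66.3]]
```

View pics/w9.png

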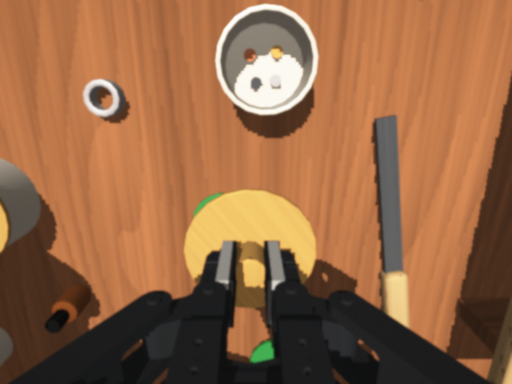

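The large jar's rim is centred near px (266,59) (66.3 mm fit), and the lid is held level.

{"op": "send_rows", "data": {"moves": [[40, 4, 0, 0], [40, 4, 0, 0], [17, 1, 0, 0], [0, 0, 30, 0], [0, 0, 20, 0]]}}

```text
time_s: 23.05
tool_pos: [0.6709, 0.0229, 0.0516]
orientation: [0.0, 0.708, 0.706, -0.0]
wrist_force: [-0.3, 0.6, -0.6]
width: 0.16
grip_force: 49.2
```

{"op": "send_rows", "data": {"moves": [[0, 0, 8, 0], [0, 0, 4, 0], [0, 0, 0, 0], [0, 0, 0, 0]]}}

```text
time_s: 23.55
tool_pos: [0.6722, 0.0217, 0.0409]
orientation: [0.0, 0.709, 0.705, 0.0]
wrist_force: [-0.3, -0.3, -0.7]
width: 0.154
grip_force: 49.2
```

{"op": "send_rows", "data": {"moves": [[0, 0, 3, 0], [0, 0, 3, 0], [0, 0, 1, 0], [0, 0, 0, 0]]}}

```text
time_s: 24.05
tool_pos: [0.6718, 0.0218, 0.0335]
orientation: [0.0, 0.709, 0.705, 0.0]
wrist_force: [-1.2, -0.4, 4.2]
width: 0.158
grip_force: 49.7
```

{"op": "send_rows", "data": {"moves": [[0, 0, 0.7, 0], [0, 0, 0, 0]]}}

```text
time_s: 24.3
tool_pos: [0.6719, 0.0218, 0.0335]
orientation: [0.0, 0.709, 0.705, 0.0]
wrist_force: [-4.6, -0.1, 9.6]
width: 0.158
grip_force: 50.2
```

{"op": "send_rows", "data": {"moves": [[0, 0, 0, 0], [0, 0, 0, 0], [0, 0, -30, 0], [0, 0, -60, 0], [0, 0, -15, 0]], "fingers": 0.6}}

```text
time_s: 24.92
tool_pos: [0.6735, 0.0217, 0.1414]
orientation: [0.002, 0.709, 0.705, 0.002]
wrist_force: [0.7, -0.2, -0.3]
width: 0.402
grip_force: 0.0
```

{"op": "send_rows", "data": {"moves": [[40, -12, 0, 0], [50, -16, 0, 0], [50, -16, 0, 0], [50, -16, 0, 0], [50, -16, 0, 0]]}}

```text
time_s: 25.55
tool_pos: [0.5962, 0.2637, 0.1366]
orientation: [-0.0, 0.709, 0.705, -0.0]
wrist_force: [-0.3, 0.7, 0.2]
width: 0.402
grip_force: 0.0
```

{"op": "send_rows", "data": {"moves": [[50, -18, 0, 0], [50, -18, 0, 0], [45, -15, 0, 0], [0, 0, 0, 0], [0, 0, 0, 0]]}}

```text
time_s: 26.18
tool_pos: [0.5465, 0.4073, 0.1366]
orientation: [-0.0, 0.709, 0.706, -0.001]
wrist_force: [-0.8, -0.5, -0.6]
width: 0.395
grip_force: 0.0
```

Run:
```python
from h import *
look("w10")
```

```text
tcp [0.5465 0.4073 0.1366] w 0.4
lid [248. 170.] [544.1, 414.4, 44.8, 544.0, 414.3, 43.3, 43.9]
lid [33.  8.] [372.0, 547.8, 63.5, 363.0, 550.0, 13.9, 78.4]
```

Lid_small measures (0.544, 0.414), diameter ≈45 mm.

{"op": "send_rows", "data": {"moves": [[6, -2, 55, 0], [0, 0, 50, 0], [0, 0, 24, 0], [0, 0, 0, 0]], "fingers": 0.65}}

```text
time_s: 26.72
tool_pos: [0.5443, 0.4115, 0.0064]
orientation: [-0.0, 0.71, 0.705, -0.002]
wrist_force: [-0.6, 0.1, 0.4]
width: 0.349
grip_force: 0.0
```

{"op": "send_rows", "data": {"moves": [[0, 0, 8, 0], [0, 0, 5, 0], [0, 0, 2, 0], [0, 0, 0, 0], [0, 0, 0, 0]]}}

```text
time_s: 27.35
tool_pos: [0.5449, 0.4136, -0.0063]
orientation: [0.0, 0.709, 0.705, 0.0]
wrist_force: [-0.5, 0.2, 0.5]
width: 0.354
grip_force: 0.0
```

{"op": "send_rows", "data": {"moves": [[0, 0, 1, 0], [0, 0, 0, 0], [0, 0, 0, 0], [0, 0, 0, 0], [0, 0, 0, 0]], "fingers": 1}}

```text
time_s: 27.98
tool_pos: [0.5449, 0.4136, -0.007]
orientation: [0.0, 0.709, 0.705, 0.0]
wrist_force: [-1.1, -1.7, 5.2]
width: 0.152
grip_force: 48.8
```

{"op": "send_rows", "data": {"moves": [[0, 0, -30, 0], [0, 0, -50, 0], [0, 0, -30, 0], [-34, 8, 0, 0], [-50, 12, 0, 0]]}}

```text
time_s: 28.6
tool_pos: [0.5643, 0.3296, 0.1025]
orientation: [0.0, 0.708, 0.706, 0.0]
wrist_force: [0.8, -0.4, 0.9]
width: 0.159
grip_force: 48.8
```

{"op": "send_rows", "data": {"moves": [[-50, 12, 0, 0], [-50, 12, 0, 0], [-50, 12, 0, 0], [-50, 12, 0, 0], [-10, 3, 0, 0]]}}

```text
time_s: 29.22
tool_pos: [0.6149, 0.1162, 0.1022]
orientation: [0.0, 0.71, 0.704, -0.0]
wrist_force: [-0.1, 1.1, -1.3]
width: 0.155
grip_force: 48.8
```

Run:
```python
from h import *
for i in range(5): r.grab_frame("top")
look("w11")
```

```text
tcp [0.614  0.1204 0.1023] w 0.16
lid [249. 232.] [612.6, 65.0, 75.7, 612.3, 78.9, 40.9, 74.7]
lid [469. 173.] [791.8, 130.4, 110.2, 796.1, 131.1, 24.9, 113.1]
lid [108. 106.] [502.2, 187.8, 34.0, 501.1, 187.7, 27.9, 32.1]
jar [259.  54.] [[620.1, 222.2, 43.4], [619.9, 221.7, 42.3], [619.9, 221.6, 41.9]]
```

View pics/w11.png

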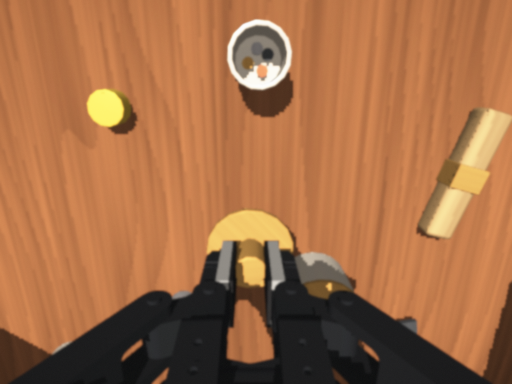

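The small jar's rim is centred near px (260,54) (42.3 mm fit), and lid_small is held level. Large jar at lower right carries its lid.

{"op": "send_rows", "data": {"moves": [[40, 2, 0, 0], [40, 2, 0, 0], [20, 1, 0, 0], [0, 0, 30, 0], [0, 0, 20, 0]]}}

```text
time_s: 30.15
tool_pos: [0.6191, 0.22, 0.0513]
orientation: [-0.0, 0.708, 0.706, -0.0]
wrist_force: [0.5, -0.6, -0.3]
width: 0.155
grip_force: 48.9
```

{"op": "send_rows", "data": {"moves": [[0, 0, 8, 0], [0, 0, 4, 0], [0, 0, 0, 0], [0, 0, 0, 0]]}}

```text
time_s: 30.65
tool_pos: [0.6202, 0.2191, 0.0412]
orientation: [0.0, 0.709, 0.705, 0.0]
wrist_force: [-0.4, 0.4, -0.2]
width: 0.158
grip_force: 48.9
```

{"op": "send_rows", "data": {"moves": [[1.5, -1, 3, 0], [0, 0, 3, 0], [0, 0, 2, 0], [0, 0, 0, 0]]}}

```text
time_s: 31.15
tool_pos: [0.6188, 0.2206, 0.0322]
orientation: [-0.0, 0.709, 0.705, -0.0]
wrist_force: [-0.4, -0.2, -0.2]
width: 0.156
grip_force: 48.8
```

{"op": "send_rows", "data": {"moves": [[0, 0, 1, 0], [0, 0, 0, 0]]}}

```text
time_s: 31.4
tool_pos: [0.6189, 0.2206, 0.032]
orientation: [0.0, 0.709, 0.705, 0.0]
wrist_force: [-2.4, 1.0, 4.4]
width: 0.159
grip_force: 49.3
```

Contact comes at the expected height. I'll release, retreat and check.

{"op": "send_rows", "data": {"moves": [[0, 0, 0, 0], [0, 0, 0, 0], [0, 0, -30, 0], [0, 0, -60, 0], [0, 0, -50, 0]], "fingers": 0.6}}

```text
time_s: 32.02
tool_pos: [0.6189, 0.2206, 0.1733]
orientation: [0.0, 0.709, 0.705, 0.0]
wrist_force: [0.9, -0.1, -0.7]
width: 0.402
grip_force: 0.0
```

{"op": "send_rows", "data": {"moves": [[50, -40, 0, 0], [50, -40, 0, 0], [50, -40, 0, 0], [0, 0, 0, 0], [0, 0, 0, 0]]}}

```text
time_s: 32.65
tool_pos: [0.5024, 0.3677, 0.1713]
orientation: [0.0, 0.709, 0.706, -0.0]
wrist_force: [-0.0, 0.9, -0.5]
width: 0.396
grip_force: 0.0
```

Run:
```python
from h import *
p=r.camera_params("top");im=r.grab_frame("top");sc=r.grab_frame("scene")
for c in blobs(brass(im)):
    q=c[:,0].astype(float);m=q.mean(0)
    if 60<m[0]<450 and 120<m[1]<300: print(m.round(),[circ(onplane(p,q,z))[:3] for z in(.009,.044,.048)])
cv2.imwrite("pics/f.png",np.vstack([cv2.resize(im[130:280,140:370],(690,330),interpolation=2),cv2.resize(sc[115:300,180:340],(312,270))]) if 0 else cv2.resize(sc[110:300,130:400],(800,562),interpolation=cv2.INTER_CUBIC))
```

```text
[346. 257.] [[387.8, -253.5, 64.9], [388.3, -244.2, 62.6], [388.3, -243.1, 62.3]]
[158. 258.] [[377.6, 234.4, 83.2], [378.4, 226.3, 80.2], [378.5, 225.4, 79.9]]
[284. 236.] [[439.2, -90.1, 91.1], [437.8, -86.6, 87.9], [437.7, -86.2, 87.5]]
[178. 209.] [[505.8, 188.3, 35.7], [502.1, 181.9, 34.5], [501.7, 181.2, 34.3]]
[164. 163.] [[627.4, 229.5, 52.5], [619.3, 221.6, 50.7], [618.4, 220.7, 50.5]]
[243. 144.] [[682.2, 19.9, 82.4], [672.2, 19.5, 79.5], [671.1, 19.4, 79.1]]
```

View pics/f.png

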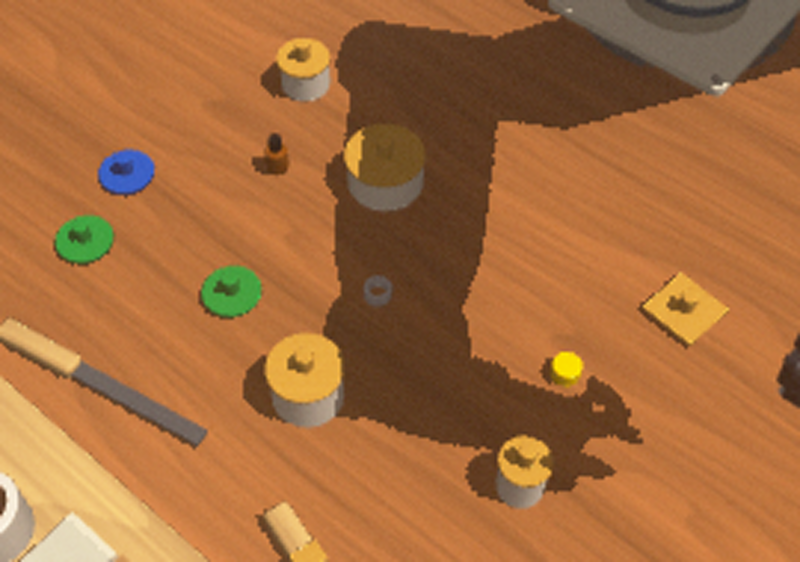

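All four lids sit level on their jars, at px (303,60), (385,155), (304,370) and (525,463). The square lid at (685,308) has not moved.

```bash
python3 -c "
from plant import r
print(r.finish_job())"
```

```text
the job is handed in; nothing more can be done
None
```

All four round brass lids are seated level on the jars they fit, the jars and square lid are where they were, and the job was handed in at about 33 s (the hand-in gave no verdict); the first grasp, on lid_largest, missed its knob and slid the lid about 7 mm, but it was regripped and seated.

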